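Test the hand lever of the gauge pump

ROBOT

A 6-joint arm with a two-finger parallel gripper is mounted at the origin on a cart in front of the work surface, level with it; the furniture and walls round the work are solid. World frame = base frame: x ahead of the robot, y to its left, z up, the work surface at z = 0. Lengths are in mm, angles in rad, forces in N, time in s.
With the tool pointing down it reaches from about 425 to 950 mm from the base axis. Payload 3.5 kg.
Tool frame: the origin (TCP) lies at the very end of the fingers, on their centre line; the grasp point (between the pads) lies 19 mm behind it; z points along the fingers, x is the direction in which the jaws open and shut, and the axes are right-handed (so a half turn about z gives the same grasp; the last joint's range is limited). The gripper opens to 85 mm and grips with 20 to 120 N. Pads are 22 mm wide; open, the fingers measure 114 mm over their backs; the gripper's body (76 mm by 85 mm) begins 54 mm behind the grasp point. The pads swing forward as they close: fully open they stand 13 mm farther back than shut.
Start: joints at [1.168, 0.286, 1.577, -0, 1.279, -0.15], TCP at [168.792, 653.541, 231.325] pointing down, gripper open.
Joint ranges: [-2.77, 2.77], [-0.9, 2.22], [0.21, 2.48], [-1.53, 4.67], [0.24, 2.81], [-2.84, 2.84]. Speed limits (rad/s): [2.79, 2.79, 3.14, 3.14, 3.14, 3.14].

INTERFACE

Orientations are given as a unit quaternion [w, x, y, z].
In Python, from bench import * gives the robot as it stands.
- The arm moves only by the tool apply_moves, never from a script. Its argument "rows" is one flat list of numbers, 6 for each row, row after row: the shift along the tool's x, y, z in mm, then the turn, a rotation vector about the tool's x, y, z in rad. A call has 1 to 8 rows; each row shifts and turns the pose as measured when the row begins, along the tool's axes as they then stand; what a row does not reach is not made up. A row lasts 1/10 s, in which the tool goes at most 50 mm and 8.59 degrees, less where a joint would pass 70% of its speed; a pose out of reach is approached as far as the arm can. A call is refused whole if a number of a shift passes 50 or a number of a turn 0.15, either way. A call with a gripper value outside its range is refused whole. "jaw" is the opening, from 0 (shut) to 1 (fully open), set as the call begins (left out, the last holds). The fingers move at their own pace and stop on an object; the grip force is fixed at half the most. Time passes only in rows, so rows that do not move let the fingers close. It gives the time, the measured TCP pose, the force and the opening at its end, in the units of the state.
- state(): the state, without advancing time (a new reading comes with each control period).
- camera(name): name is "scene" or "top" or "wrist"; returns a dict with "img" (480x640x3 uint8, blue, green, red), "mtx" (3x3 intrinsics, pixels), "dist" ([k1, k2, p1, p2, k3] as OpenCV has them; the pictures are not rectified), "rvec" (rotation vector, rad) and "tvec" (3), from world to camera coordinates, as OpenCV has them. Camera axes: x right, y down, z forward; pixel columns grow to the right and rows downward; lengths in mm; the calibration is good to about 2 mm. A picture is of the moment at which its call begins. There is no depth.
- finish_job(): hands the job in, once; it reports no verdict.
The state is a dict: "clock": time; "qpos": joint angles; "qvel": joint speeds; "effort": joint torques, N m; "tool_pos": TCP position; "tcp_rot": TCP orientation; "wrist_force": force on the tool from outside, world axes, zero at the start; "moment": the same for the moment, N m; "opening": finger opening in mm.
Only numpy, scipy, OpenCV 4.12 (cv2) and the standard library are available. Lean on these libraries where they do the work, as an engineer would, in place of code of your own. Each camera call takes 0.05 s, during which the arm holds its last target.

TASK

Test the hand lever of the pump that has the dial gauge: with the outside of the fingers, never with the lever between them, press the lever in until it comes up against its stop short of the fixed bar, let it spring all the way back, then press it in to its stop again and finish while still holding it there. Press firmly but do not force it, keep the fingers off the bar, and leave the pump without a gauge and everything else on the bench where it is.

Things in the scene. Friction and masses are not known exactly. Their poses are not given: they have to be found in the camera images.
- filter_flask: clear conical flask of the bench, 130 mm across at the foot, 205 mm high, hose on its side arm; stays fixed at the left of the pumps, in the way of a low sweep from the left; origin at the centre of its underside
- gauge_pump: The pump to test, the one with a round dial gauge on top of its barrel. Held on its side on a fixed base plate 130 (x) by 160 (y) by 12 mm; origin: centre of the plate's underside; lever is pressed towards +x. Barrel 41 mm thick, along x at y = -58 mm; lever and bar reach from it to +y. Top 106 mm; gauge 50 mm across, top 122 mm, at x = 36, y = -58 mm
- gauge_bar: the fixed black grip bar of this pump, 22 mm thick (x), 125 mm long (y), 26 mm high (z); origin at its centre, axes as the stand's. It lies at x = 36 mm, y = 10 mm of the stand, 78 mm up, on the lever's +x side
- gauge_lever (a joint): bare metal hand lever on an upright pivot: 0 = at rest, leaning 0.36 rad out from the bar; grows as pressed towards the bar; 0.36 = at its rigid stop, parallel to the bar with 20 mm left between them. A spring returns it to 0: about 3 N at the press point start it, 6.5 N hold it at the stop
- gauge_press (a point): point to press, moving with the lever: on its outer face (away from the bar), 85 mm from the pivot, 78 mm up. Its y axis points along the lever to the free end, x square into the face (the way to press), z up. The lever is 10 mm thick, 24 mm high (66 to 90 mm up), goes on 29 mm past this point; below it is free down to the base plate
- gauge_pivot (a point): the lever's pivot axis at the lever's mid height, 78 mm above the bench, axes as the stand's; the lever's outer face passes 5 mm before (-x of the lever) this axis
- plain_pump: The other pump, alike in all but that it has no gauge; leave it alone. Held on its side on a fixed base plate 130 (x) by 160 (y) by 12 mm; origin: centre of the plate's underside; lever is pressed towards +x. Barrel 41 mm thick, along x at y = -58 mm; lever and bar reach from it to +y. Top 106 mm
- plain_bar: the fixed black grip bar of this pump, 22 mm thick (x), 125 mm long (y), 26 mm high (z); origin at its centre, axes as the stand's. It lies at x = 36 mm, y = 10 mm of the stand, 78 mm up, on the lever's +x side
- plain_lever (a joint): bare metal hand lever on an upright pivot: 0 = at rest, leaning 0.36 rad out from the bar; grows as pressed towards the bar; 0.36 = at its rigid stop, parallel to the bar with 20 mm left between them. A spring returns it to 0: about 3 N at the press point start it, 6.5 N hold it at the stop
- plain_press (a point): point to press, moving with the lever: on its outer face (away from the bar), 85 mm from the pivot, 78 mm up. Its y axis points along the lever to the free end, x square into the face (the way to press), z up. The lever is 10 mm thick, 24 mm high (66 to 90 mm up), goes on 29 mm past this point; below it is free down to the base plate
- plain_pivot (a point): the lever's pivot axis at the lever's mid height, 78 mm above the bench, axes as the stand's; the lever's outer face passes 5 mm before (-x of the lever) this axis
- beaker_c: small clear beaker, 54 mm across, 72 mm high, behind the pump without a gauge; a loose bystander, origin at the centre of its underside
- rubber_stopper: cream rubber stopper, 35 mm across, 28 mm high, behind the pump with the gauge; a loose bystander, origin at the centre of its underside
- test_strip_box: flat box 38x82x20 mm near the front edge of the bench; a loose bystander, origin at the centre of its underside
- tape_roll: roll of tape lying flat, 66 mm across, 18 mm high, near the front edge of the bench; a loose bystander, origin at the centre of its underside

How it is judged:
By the outcome, as a careful person would: the job done as asked, in the order asked, and still so for the second after the job is handed in, while the arm keeps its last pose, push and grip.
It also fails if it takes over 43 s, if anything falls off the work surface, if the arm or the gripper's body presses on something with over 40 N, if the wrist force passes 120 N, or if a joint passes its speed limit or range.

## Working session

There is one attempt and no reset: what is moved stays moved. The work goes in short steps, Python scripts to look and compute and a tool call to move; the robot and the scene stay as the last step left them, time stands still between calls to the robot, and variables do not carry over. Pictures are saved under pics/ and viewed, and the job is handed in when it is done.

Besides the shell and the picture viewer there is one more tool, called as a command line: name --argument value ..., lists and objects as JSON in quotes. apply_moves: Moves the arm, as the interface text tells. Its arguments: {"type":"object","properties":{"rows":{"type":"array"},"jaw":{"type":"number"}},"required":["rows"]}

```bash
mkdir -p pics; ls; python3 - <<'E'
from bench import *
import cv2
s=state();print(s)
for n in ("scene","top","wrist"):
    c=camera(n);cv2.imwrite(f"pics/{n}0.png",c["img"]);print(n,c["mtx"],c["dist"],c["rvec"],c["tvec"])
E
```

```text
pics
{'clock': 0.0, 'qpos': array([ 1.16798455e+00,  2.87185639e-01,  1.57818498e+00, -2.56949849e-05,
        1.27859564e+00, -1.49967943e-01]), 'qvel': array([-0.00147974,  0.00093739, -0.00096744,  0.00079193,  0.00081372,
        0.00045509]), 'effort': array([-1.11627567e-03, -4.05973327e+01, -2.92629915e+01, -2.18774794e-04,
        5.79262109e-03,  3.82080714e-06]), 'tool_pos': array([168.55148997, 652.93514587, 229.9295421 ]), 'tcp_rot': array([ 5.89081346e-04,  7.90616666e-01,  6.12310279e-01, -1.03035516e-03]), 'wrist_force': array([-0.15920406,  0.4185066 ,  0.02061791]), 'moment': array([ 0.05170222, -0.04089364,  0.00782303]), 'opening': 85.75535517464238}
scene [[490.40701676   0.         319.52368611]
 [  0.         490.40701676 237.38950793]
 [  0.           0.           1.        ]] [0.01171632 0.         0.         0.         0.        ] [ 1.83231173 -1.03452762  0.6344411 ] [-397.27252762  272.97263316  777.41395564]
top [[550.33186536   0.         317.43811113]
 [  0.         550.33186536 237.18395049]
 [  0.           0.           1.        ]] [-0.13579586  0.          0.          0.          0.        ] [ 2.12590433 -2.14768678  0.19477   ] [-117.23128369  569.83361001 1035.63731058]
wrist [[350.85192747   0.         312.18441879]
 [  0.         350.85192747 240.89022649]
 [  0.           0.           1.        ]] [-0.00705368  0.          0.          0.          0.        ] [-2.2892684  -1.77323025 -0.26060268] [-672.4438537   -37.29763571  378.80156477]
```

View pics/scene0.png

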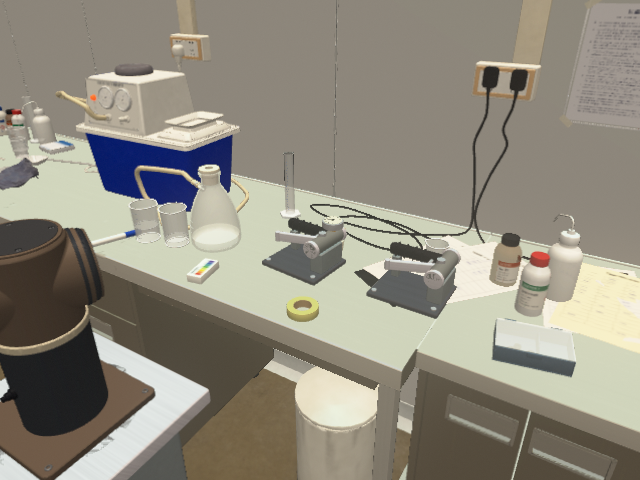

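View pics/top0.png

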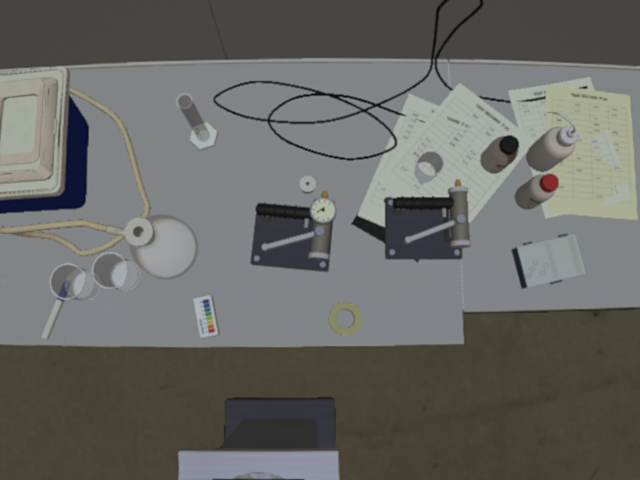

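View pics/wrist0.png

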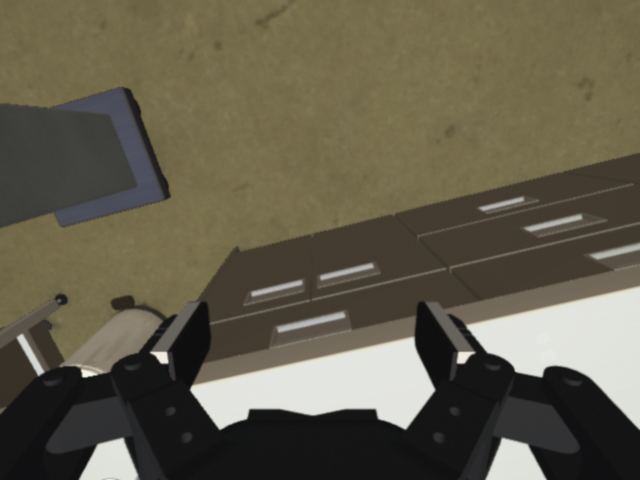

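```bash
cat > h.py <<'E'
from bench import *
import cv2,numpy as np
def proj(c,P):
    return cv2.projectPoints(np.array(P,float).reshape(-1,1,3),c["rvec"],c["tvec"],c["mtx"],c["dist"])[0].reshape(-1,2)
def back(c,uv,z):
    n=cv2.undistortPoints(np.array(uv,float).reshape(-1,1,2),c["mtx"],c["dist"]).reshape(-1,2)
    R=cv2.Rodrigues(np.array(c["rvec"]))[0];t=np.array(c["tvec"]).reshape(3)
    o=-R.T@t; out=[]
    for (a,b) in n:
        d=R.T@np.array([a,b,1]);out.append(o+d*(z-o[2])/d[2])
    return np.array(out)
E
python3 - <<'E'
from h import *
c=camera("top");print(proj(c,[[0,0,0],[168,653,230],[600,0,0],[600,300,0]]))
im=c["img"];cv2.imwrite("pics/top1.png",cv2.resize(im[180:280,240:340],(800,800)[:2],interpolation=cv2.INTER_CUBIC)[:600] if 0 else cv2.resize(im[185:280,235:345],None,fx=6,fy=6,interpolation=cv2.INTER_CUBIC))
c=camera("scene");im=c["img"];cv2.imwrite("pics/scene1.png",cv2.resize(im[205:290,250:360],None,fx=7,fy=7,interpolation=cv2.INTER_CUBIC))
print(proj(c,[[168,653,230]]))
E
```

```text
[[ 257.81156826  527.01450687]
 [-119.4474354   447.81604887]
 [ 257.633506    226.865949  ]
 [ 115.72746447  228.3288128 ]]
[[-70.69852683 169.73872788]]
```

View pics/top1.png

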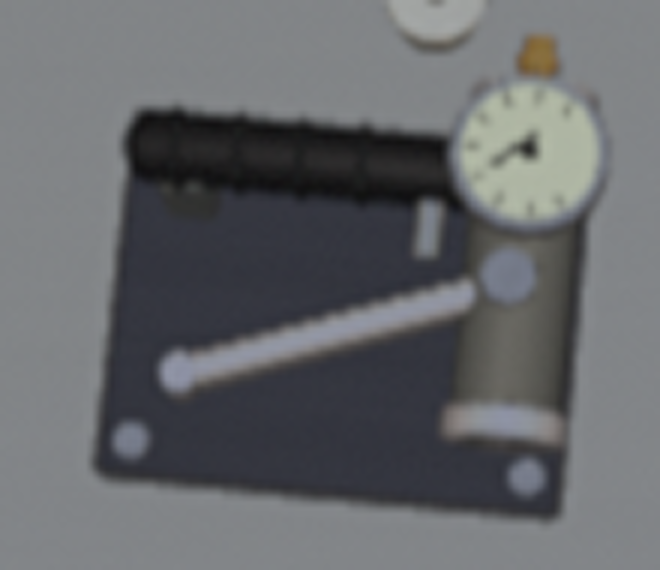

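View pics/scene1.png

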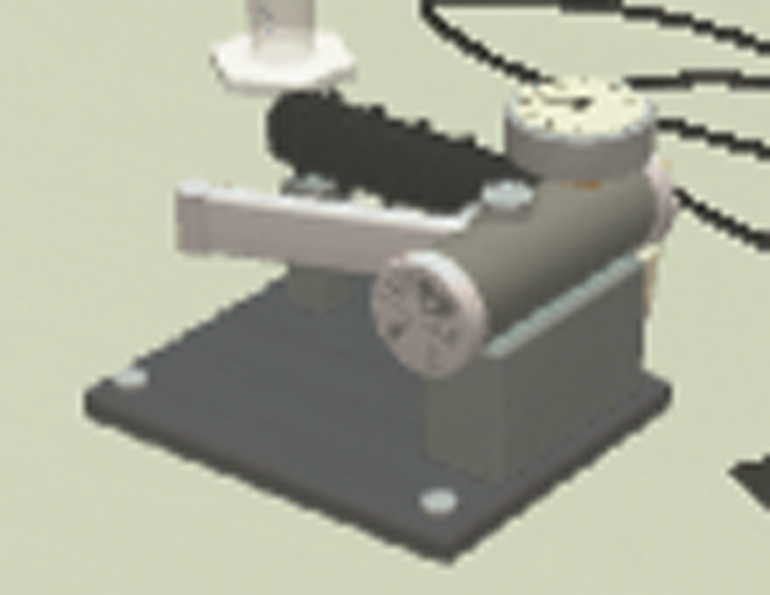

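```bash
cat > fit.py <<'E'
from h import *
from scipy.optimize import least_squares
ct=camera("top");cs=camera("scene")
T=lambda x,y:[235+(x+.5)/6-.5,185+(y+.5)/6-.5]
S=lambda x,y:[250+(x+.5)/7-.5,205+(y+.5)/7-.5]
a=.36
def model(p):
    x,y,w,py=p
    c,s=np.cos(w),np.sin(w)
    W=lambda q:[x+c*q[0]-s*q[1],y+s*q[0]+c*q[1],q[2]]
    # lever dir at rest: rotated away from bar (-x): (-sin a, cos a)
    tip=np.array([-np.sin(a),np.cos(a)])*114+[0,py]
    top=[[-65,80,12],[-65,-80,12],[36,-58,122],[tip[0],tip[1],90]]
    sc=[[-65,80,12],[-65,-80,12],[65,-80,12],[36,-58,122]]
    return W,top,sc
ut=np.array([T(97,472),T(560,517),T(530,152),T(168,374)])
us=np.array([S(85,397),S(445,550),S(668,390),S(582,103)])
def res(p,split=False):
    W,t,s=model(p)
    r1=proj(ct,[W(q) for q in t])-ut; r2=proj(cs,[W(q) for q in s])-us
    return np.r_[r1.ravel(),r2.ravel()]
r=least_squares(res,[600,-50,0,-40],x_scale=[10,10,.1,10])
print(r.x);print(r.fun.reshape(-1,2).round(1))
x,y,w,py=r.x
W=model(r.x)[0]
for b in (.36,0):
    d=np.array([-np.sin(b),np.cos(b)]);n=np.array([np.cos(b),np.sin(b)])
    P=np.array([0,py])+85*d-5*n
    print("lean",b,"press",W([*P,78]),"pushdir deg",np.degrees(w+b),"tip",W([*(np.array([0,py])+114*d-5*n),78]))
print("pivot",W([0,py,78]),"pivot px",proj(ct,[W([0,py,100])])) 
E
python3 fit.py
```

```text
[ 5.77904929e+02 -7.17989241e+01 -1.07894513e-01 -5.74440583e+01]
[[-1.2  0.4]
 [ 0.2  0.7]
 [ 0.2 -0.1]
 [-0.   0.3]
 [-0.7 -0.6]
 [ 0.5 -0.8]
 [ 1.7 -0.9]
 [ 0.1  0.4]]
lean 0.36 press [np.float64(545.6744086619194), np.float64(-47.84306796519493), 78] pushdir deg 14.444580387846164 tip [np.float64(538.440548852116), np.float64(-19.759776273299018), 78]
lean 0 press [np.float64(575.9013731881395), np.float64(-43.86479293692195), 78] pushdir deg -6.181900236863472 tip [np.float64(579.0242468178162), np.float64(-15.033427025937627), 78]
pivot [np.float64(571.7190480513254), np.float64(-128.90894709492375), 78] pivot px [[320.80262601 230.95462014]]
```

```bash
cat >> h.py <<'E'
from scipy.spatial.transform import Rotation as Ro
def rot(s): q=s["tcp_rot"];return Ro.from_quat([q[1],q[2],q[3],q[0]]).as_matrix()
def to(P):
    s=state();R=rot(s);d=np.array(P)-s["tool_pos"];print("clock",s["clock"],"tool shift",(R.T@d).round(1),"n50",np.linalg.norm(d)/50,"pos",s["tool_pos"].round(1),"F",s["wrist_force"].round(1));print("y ang",np.degrees(np.arctan2(R[1,1],R[0,1])),"tilt",R[:,2].round(4))
E
python3 - <<'E'
from h import *
s=state();R=rot(s);c=camera("wrist");Rc=cv2.Rodrigues(np.array(c["rvec"]))[0];o=-Rc.T@np.array(c["tvec"]).reshape(3)
print("cam in tool",R.T@(o-s["tool_pos"]))
to([450,250,310])
t=camera("top");print(back(t,[[165,245],[132,232]],0),back(t,[[139,232]],205),back(t,[[113,272],[72,282]],40), back(t,[[345,318]],9),back(t,[[205,316]],10))
E
```

```text
cam in tool [  -1.39255382  -74.15646601 -141.66170775]
clock 0.4 tool shift [-320.3  373.2  -78.8] n50 9.962023646786982 pos [168.7 653.5 231.2] F [-0.6 -0.4  1. ]
y ang -14.484189239831391 tilt [-1.e-04 -3.e-04 -1.e+00]
[[563.66111027 192.78133211   0.        ]
 [591.79453409 264.34714215   0.        ]] [[553.56241211 183.34432052 205.        ]] [[503.40125819 286.54478785  40.        ]
 [483.37427836 371.60079179  40.        ]] [[ 410.81157651 -176.90414112    9.        ]] [[416.93680801 104.05775016  10.        ]]
```

apply_moves --rows '[0,0,-40,0,0,-0.145,0,0,-40,0,0,0]' --jaw 0

```text
clock: 0.65
tool_pos: [167.6, 650.5, 303.7]
tcp_rot: [0.004, 0.742, 0.67, -0.008]
wrist_force: [-0.4, 0.5, 1.7]
opening: 58.9
```

```bash
python3 -c "
from h import *
to([450,250,310])"
```

```text
clock 0.65 tool shift [-369.7  321.7   -1.9] n50 9.801454101457216 pos [167.6 650.5 303.7] F [-0.4  0.5  1.7]
y ang -5.845257673376019 tilt [-0.0066 -0.0155 -0.9999]
```

apply_moves --rows '[-37,32,0,0,0,0,-37,32,0,0,0,0,-37,32,0,0,0,0,-37,32,0,0,0,0,-37,32,0,0,0,0,-37,32,0,0,0,0,-37,32,0,0,0,0,-37,32,0,0,0,0]'

```text
clock: 1.45
tool_pos: [396.7, 329.0, 315.6]
tcp_rot: [0.001, 0.738, 0.675, 0.003]
wrist_force: [1.1, 0.4, 0.1]
opening: 0.2
```

```bash
python3 -c "
from h import *
to([480,-46,310])"
```

```text
clock 1.45 tool shift [-366.1  116.4    5. ] n50 7.6845606413382495 pos [396.7 329.  315.6] F [1.1 0.4 0.1]
y ang -5.12012573334516 tilt [ 0.005   0.0026 -1.    ]
```

apply_moves --rows '[-45,15,0,0,0,0,-45,15,0,0,0,0,-45,15,0,0,0,0,-45,15,0,0,0,0,-45,15,0,0,0,0,-45,15,0,0,0,0,-45,15,0,0,0,0,-45,10,0,0,0,0]'

```text
clock: 2.25
tool_pos: [481.7, -55.2, 318.2]
tcp_rot: [0.004, 0.738, 0.675, 0.006]
wrist_force: [0.6, -0.4, -0.4]
opening: 0.2
```

```bash
python3 -c "
from h import *
to([490,-44,60])"
```

```text
clock 2.25 tool shift [ 10.9   3.4 258.3] n50 5.170824219392077 pos [481.7 -55.2 318.2] F [ 0.6 -0.4 -0.4]
y ang -5.131039841328574 tilt [ 0.015   0.0028 -0.9999]
```

apply_moves --rows '[11,0,20,0.015,0,0,0,0,45,0,0,0,0,0,45,0,0,0,0,0,45,0,0,0,0,0,40,0,0,0,0,0,0,0,0,0]'

```text
clock: 2.85
tool_pos: [485.5, -50.2, 120.0]
tcp_rot: [0.002, 0.743, 0.669, 0.003]
wrist_force: [-1.0, -1.0, -0.2]
opening: -0.0
```

```bash
python3 -c "
from h import *
to([490,-44,60])
for n in ('top','wrist','scene'):
    c=camera(n);cv2.imwrite(f'pics/{n}2.png',c['img'] if n!='top' else cv2.resize(c['img'][160:320,200:360],None,fx=3.7,fy=3.7))
"
```

```text
clock 2.85 tool shift [ 6.5  3.4 60. ] n50 1.2095862367903774 pos [485.5 -50.2 120. ] F [-1.  -1.  -0.2]
y ang -5.964776574853197 tilt [ 7.6e-03  7.0e-04 -1.0e+00]
```

View pics/wrist2.png

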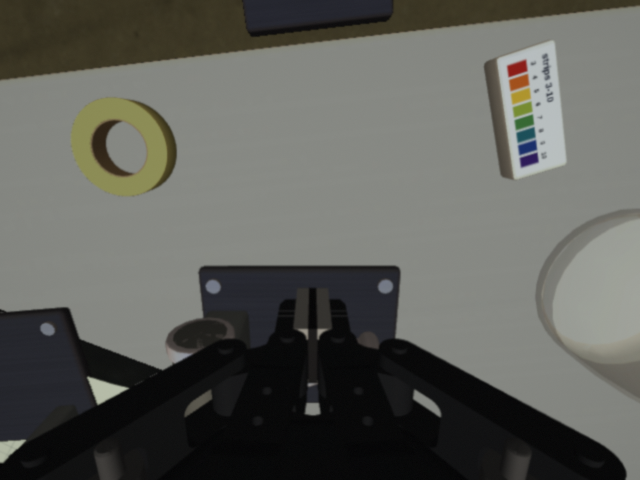

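View pics/scene2.png

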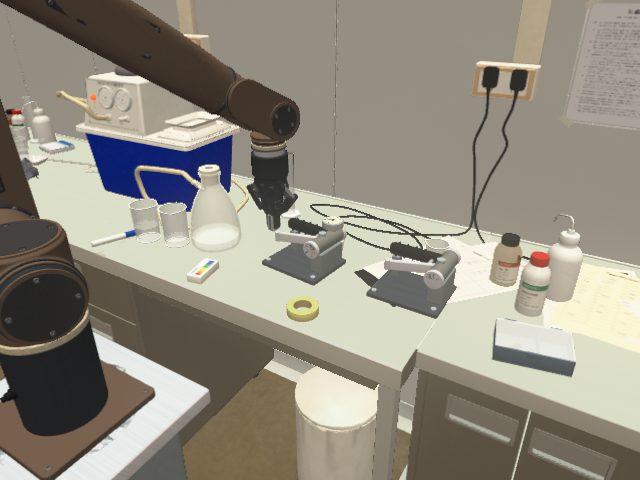

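apply_moves --rows '[6,0,30,0.008,0,0,0,0,30,0,0,0,0,10,0,0,0,0,0,10,0,0,0,0,0,0,0,0,0,0]'

```text
clock: 3.5
tool_pos: [527.8, -51.2, 85.4]
tcp_rot: [0.02, 0.742, 0.67, 0.013]
wrist_force: [0.5, -0.2, -0.1]
opening: -0.2
```

```bash
python3 -c "
from h import *
to([534,-44,60])
for n in ('top','scene'):
    c=camera(n);i=c['img'];i=i[170:300,220:360] if n=='top' else i[190:290,230:360];cv2.imwrite(f'pics/{n}3.png',cv2.resize(i,None,fx=4.5,fy=4.5,interpolation=2))
"
```

```text
clock 3.5 tool shift [ 8.   4.2 25.6] n50 0.5424207139768323 pos [527.8 -51.2  85.4] F [ 0.5 -0.2 -0.1]
y ang -5.861100359794295 tilt [ 0.0454 -0.0126 -0.9989]
```

View pics/top3.png

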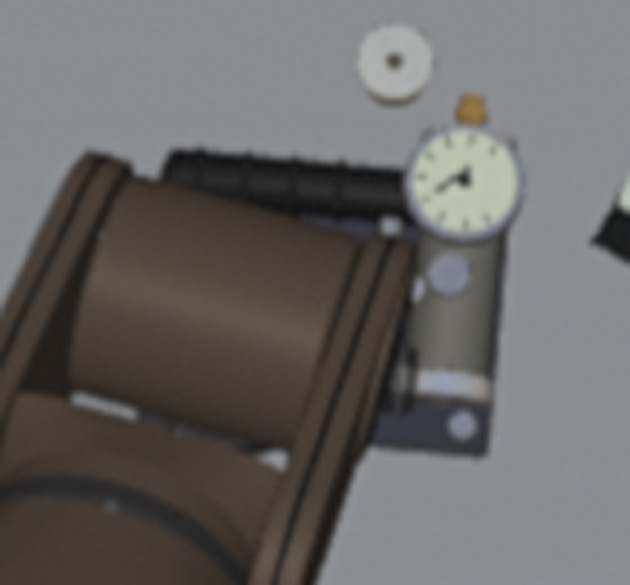

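View pics/scene3.png

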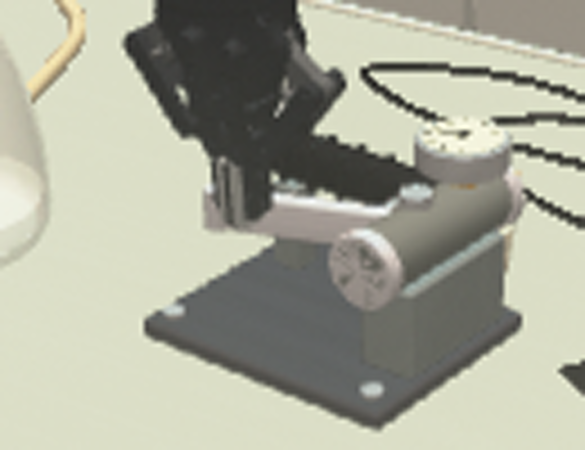

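```bash
python3 -c "
from h import *
s=state();print(s['qpos'].round(3),s['wrist_force'],s['qvel'].round(3))
to([510,-44,65])"
```

```text
[-2.890e-01  1.170e-01  2.067e+00  1.000e-03  9.110e-01 -1.758e+00] [-0.03750176 -0.29849628 -0.75208062] [-0.002 -0.002  0.037 -0.    -0.    -0.001]
clock 3.6 tool shift [  5.4 -18.4  19.2] n50 0.5434022107431881 pos [526.9 -51.   85.1] F [-0.  -0.3 -0.8]
y ang -5.862206825696444 tilt [ 0.0448 -0.0125 -0.9989]
```

```bash
python3 -c "
from h import *
s=state();print(s['effort'].round(2))
c=camera('scene');cv2.imwrite('pics/scene4.png',c['img'])"
```

```text
[  0.03 -29.1  -24.76   0.    -0.1    0.  ]
```

View pics/scene4.png

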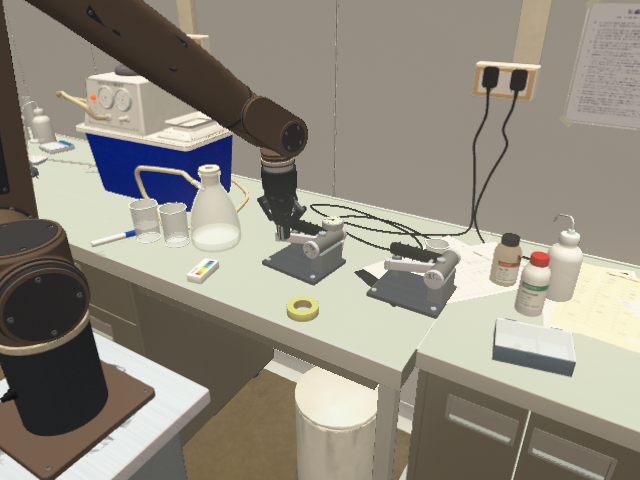

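apply_moves --rows '[0,-8,0,0,0,0]'

```text
clock: 3.75
tool_pos: [518.5, -50.2, 84.7]
tcp_rot: [0.02, 0.742, 0.67, 0.012]
wrist_force: [-1.0, 0.5, 0.5]
opening: -0.0
```

```bash
python3 -c "
from h import *
s=state();print(s['effort'].round(2),s['qpos'].round(3))
to([510,-44,65])"
```

```text
[ 1.100e-01 -2.779e+01 -2.543e+01  1.000e-02 -1.300e-01  3.000e-02] [-2.920e-01  9.900e-02  2.087e+00  1.000e-03  9.090e-01 -1.761e+00]
clock 3.75 tool shift [  5.4 -10.   19.2] n50 0.44696647414614615 pos [518.5 -50.2  84.7] F [-1.   0.5  0.5]
y ang -5.8610995810273065 tilt [ 0.0445 -0.0125 -0.9989]
```

apply_moves --rows '[5,-5,5,0.044,0.012,0]'

```text
clock: 3.85
tool_pos: [513.1, -44.6, 80.1]
tcp_rot: [-0.001, 0.742, 0.67, 0.002]
wrist_force: [0.2, 0.0, -0.6]
opening: -0.1
```

```bash
python3 -c "
from h import *
to([510,-44,65]);print(state()['qpos'].round(3))"
```

```text
clock 3.85 tool shift [ 0.2 -3.2 15.1] n50 0.3094927369266075 pos [513.1 -44.6  80.1] F [ 0.2  0.  -0.6]
y ang -5.879802169791456 tilt [ 0.0015  0.0041 -1.    ]
[-0.286  0.117  2.076  0.005  0.947 -1.757]
```

apply_moves --rows '[0,0,8,0,0,0,0,0,0,0,0,0]'

```text
clock: 4.05
tool_pos: [511.8, -44.3, 71.4]
tcp_rot: [-0.001, 0.742, 0.67, 0.002]
wrist_force: [-0.4, -0.4, -0.4]
opening: -0.2
```

```bash
python3 -c "
from h import *
to([510,-44,65]);print(state()['qpos'].round(3))"
```

```text
clock 4.05 tool shift [ 0.1 -1.8  6.4] n50 0.13366617367678438 pos [511.8 -44.3  71.4] F [-0.4 -0.4 -0.4]
y ang -5.86874220013588 tilt [ 7.0e-04  4.1e-03 -1.0e+00]
[-0.286  0.129  2.083  0.005  0.93  -1.758]
```

apply_moves --rows '[0,0,11,0,0,0,0,6,0,0,0,0,0,6,0,0,0,0]'

```text
clock: 4.35
tool_pos: [523.0, -45.5, 59.0]
tcp_rot: [-0.001, 0.742, 0.67, 0.002]
wrist_force: [-0.1, -0.1, 1.0]
opening: -0.1
```

apply_moves --rows '[0,5,0,0,0,0,0,5,0,0,0,0]'

```text
clock: 4.55
tool_pos: [534.2, -46.8, 59.0]
tcp_rot: [-0.001, 0.742, 0.67, 0.002]
wrist_force: [-3.7, 1.1, 1.6]
opening: 0.3
```

```bash
python3 -c "
from h import *
to([562,-44,60])"
```

```text
clock 4.55 tool shift [ 5.6 27.3 -1. ] n50 0.5584201078451053 pos [534.2 -46.8  59. ] F [-3.7  1.1  1.6]
y ang -5.888563935631653 tilt [ 5.e-04  4.e-03 -1.e+00]
```

apply_moves --rows '[1,5,0,0,0,0,1,5,0,0,0,0,1,5,0,0,0,0]'

```text
clock: 4.85
tool_pos: [547.7, -44.2, 58.3]
tcp_rot: [-0.006, 0.742, 0.67, -0.001]
wrist_force: [-5.2, 0.7, 3.1]
opening: -0.0
```

apply_moves --rows '[0,4,0,0,0,0]'

```text
clock: 4.95
tool_pos: [551.2, -44.0, 58.2]
tcp_rot: [-0.007, 0.742, 0.67, -0.002]
wrist_force: [-5.2, 2.2, 3.6]
opening: 0.2
```

apply_moves --rows '[0,3,0,0,0,0]'

```text
clock: 5.05
tool_pos: [553.7, -43.7, 58.1]
tcp_rot: [-0.008, 0.742, 0.67, -0.003]
wrist_force: [-5.7, 1.6, 5.0]
opening: 0.2
```

apply_moves --rows '[0,3,0,0,0,0]'

```text
clock: 5.15
tool_pos: [556.1, -43.5, 58.1]
tcp_rot: [-0.01, 0.742, 0.671, -0.004]
wrist_force: [-6.4, 2.2, 4.8]
opening: -0.2
```

apply_moves --rows '[0,3,0,0,0,0]'

```text
clock: 5.25
tool_pos: [558.5, -43.4, 58.2]
tcp_rot: [-0.011, 0.742, 0.671, -0.004]
wrist_force: [-5.5, 1.0, 4.2]
opening: 0.1
```

apply_moves --rows '[0,2,0,0,0,0]'

```text
clock: 5.35
tool_pos: [559.9, -43.3, 58.2]
tcp_rot: [-0.012, 0.741, 0.671, -0.005]
wrist_force: [-6.1, -0.1, 4.7]
opening: -0.1
```

apply_moves --rows '[0,2,0,-0.02,0,0]'

```text
clock: 5.45
tool_pos: [561.4, -43.4, 58.0]
tcp_rot: [-0.006, 0.741, 0.671, 0.0]
wrist_force: [-5.9, 0.2, 3.6]
opening: 0.0
```

apply_moves --rows '[0,2,0,-0.01,0,0]'

```text
clock: 5.55
tool_pos: [562.4, -43.4, 57.9]
tcp_rot: [-0.003, 0.741, 0.672, 0.003]
wrist_force: [-6.6, 0.8, 3.5]
opening: -0.2
```

apply_moves --rows '[0,2,0,0,0,0]'

```text
clock: 5.65
tool_pos: [563.4, -43.4, 58.0]
tcp_rot: [-0.004, 0.741, 0.672, 0.001]
wrist_force: [-6.5, 0.1, 4.6]
opening: 0.0
```

```bash
python3 -c "
from h import *
to([562,-44,60])
for n in ('top','scene'):
    c=camera(n);i=c['img'];i=i[170:300,220:360] if n=='top' else i[190:290,230:360];cv2.imwrite(f'pics/{n}5.png',cv2.resize(i,None,fx=5.5,fy=5.5,interpolation=2)[:600])
to([562,-44,60])
"
```

```text
clock 5.65 tool shift [-0.7 -1.4 -2. ] n50 0.050752714410490105 pos [563.4 -43.4  58. ] F [-6.5  0.1  4.6]
y ang -5.595645853982704 tilt [-0.0035  0.0079 -1.    ]
clock 5.75 tool shift [-0.7 -1.6 -2. ] n50 0.053524511285977704 pos [563.6 -43.4  58. ] F [-5.5  0.4  4.7]
y ang -5.6010756171468055 tilt [-0.0033  0.008  -1.    ]
```

View pics/scene5.png

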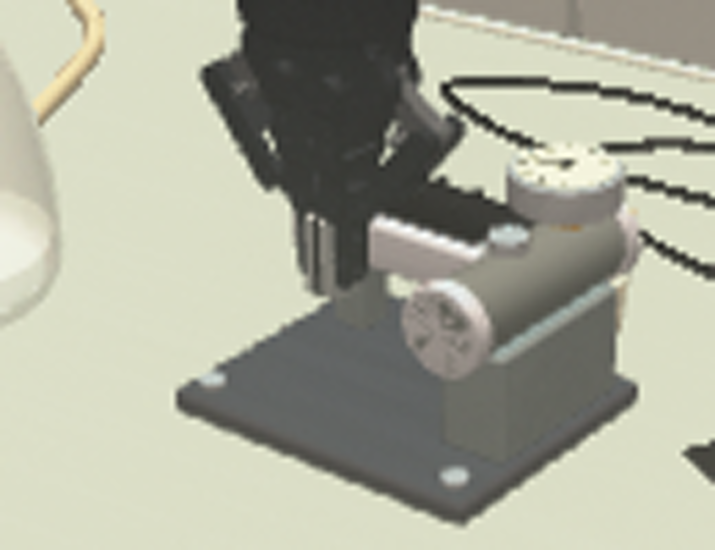

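View pics/top5.png

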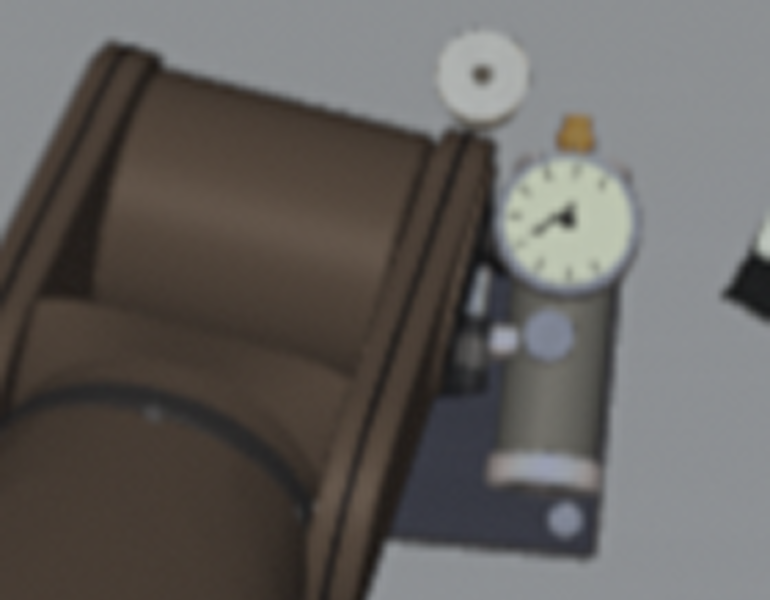

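apply_moves --rows '[0,3,-0.5,0,0,0]'

```text
clock: 5.85
tool_pos: [565.0, -43.5, 58.1]
tcp_rot: [-0.006, 0.741, 0.672, -0.0]
wrist_force: [-10.3, 0.7, 3.6]
opening: -0.1
```

apply_moves --rows '[0,3,-0.5,0,0,0]'

```text
clock: 5.95
tool_pos: [564.9, -43.4, 58.0]
tcp_rot: [-0.01, 0.74, 0.672, -0.004]
wrist_force: [-15.1, -0.5, 9.3]
opening: -0.1
```

apply_moves --rows '[0,3,0,0,0,0]'

```text
clock: 6.05
tool_pos: [564.6, -43.4, 57.9]
tcp_rot: [-0.014, 0.74, 0.673, -0.008]
wrist_force: [-15.1, 0.4, 13.2]
opening: -0.0
```

apply_moves --rows '[0,-6,0,0,0,0,0,-8,0,-0.02,0,0,0,-8,0,0,0,0,0,-8,0,0,0,0,0,-8,0,0,0,0,0,-8,0,0,0,0,0,-4,0,0,0,0,0,0,0,0,0,0]'

```text
clock: 6.85
tool_pos: [513.8, -40.6, 59.4]
tcp_rot: [-0.003, 0.74, 0.673, -0.002]
wrist_force: [0.0, 0.7, 0.2]
opening: -0.0
```

```bash
python3 -c "
from h import *
for n in ('top','scene'):
    c=camera(n);i=c['img'];i=i[170:300,220:360] if n=='top' else i[190:290,230:360];cv2.imwrite(f'pics/{n}6.png',cv2.resize(i,None,fx=5.5,fy=5.5,interpolation=2)[:600])
to([535,-46,60])
"
```

```text
clock 6.95 tool shift [-3.3 21.1 -0.7] n50 0.42672578676669765 pos [514.3 -40.7  59.5] F [0.5 0.3 0.4]
y ang -5.3883730284369795 tilt [-0.0067  0.0027 -1.    ]
```

View pics/scene6.png

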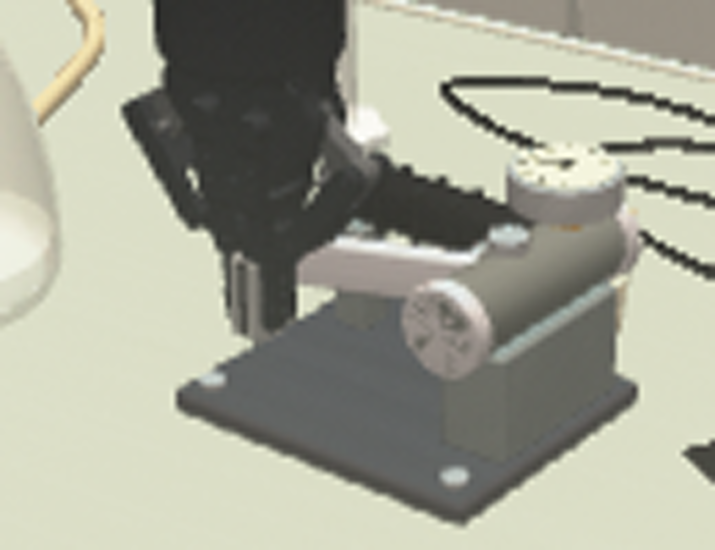

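apply_moves --rows '[0,0,0,0,0,0,0,8,0,0,0,0,0,6,0,0,0,0,0,5,0,-0.003,0,0,0,5,0,-0.003,0,0,0,5,0,-0.003,0,0,0,5,0,-0.003,0,0,0,5,0,-0.003,0,0]'

```text
clock: 7.75
tool_pos: [551.7, -42.4, 57.2]
tcp_rot: [-0.005, 0.739, 0.673, -0.0]
wrist_force: [-5.9, 2.6, 3.1]
opening: 0.1
```

apply_moves --rows '[0,4,0,-0.003,0,0,0,4,0,-0.003,0,0]'

```text
clock: 7.95
tool_pos: [558.2, -42.3, 56.5]
tcp_rot: [-0.005, 0.739, 0.674, 0.0]
wrist_force: [-6.1, 1.9, 4.3]
opening: 0.0
```

```bash
python3 -c "
from h import *
to([565,-43.4,58])
"
```

```text
clock 7.95 tool shift [-0.5  6.9 -1.5] n50 0.14091191050682758 pos [558.2 -42.3  56.5] F [-6.1  1.9  4.3]
y ang -5.290633357554577 tilt [-0.0067  0.0078 -0.9999]
```

apply_moves --rows '[0,4,0,-0.003,0,0,0,3,0,-0.003,0,0,0,3,0,-0.003,0,0]'

```text
clock: 8.25
tool_pos: [565.1, -42.3, 56.3]
tcp_rot: [-0.007, 0.739, 0.674, -0.001]
wrist_force: [-14.6, 0.3, 10.3]
opening: 0.0
```

apply_moves --rows '[0,2.5,-0.3,-0.003,0,0]'

```text
clock: 8.35
tool_pos: [565.0, -42.2, 56.3]
tcp_rot: [-0.009, 0.738, 0.675, -0.003]
wrist_force: [-13.0, -0.6, 9.8]
opening: -0.0
```

apply_moves --rows '[0,3,-0.3,-0.003,0,0]'

```text
clock: 8.45
tool_pos: [564.8, -42.3, 56.4]
tcp_rot: [-0.012, 0.738, 0.675, -0.005]
wrist_force: [-14.0, -0.5, 11.4]
opening: 0.2
```

```bash
python3 -c "
from h import *
for n in ('top','scene','wrist','top'):
    c=camera(n);i=c['img'];i=i[170:300,220:360] if n=='top' else i[190:290,230:360] if n=='scene' else i;cv2.imwrite(f'pics/{n}7.png',cv2.resize(i,None,fx=5.5,fy=5.5,interpolation=2)[:600] if n!='wrist' else i)
    to([565,-43,57])
"
```

```text
clock 8.5 tool shift [-0.7  0.2 -0.6] n50 0.01958830764162195 pos [564.8 -42.2  56.4] F [-13.7   0.7   9.1]
y ang -5.113440664790935 tilt [-0.0236  0.0102 -0.9997]
clock 8.55 tool shift [-0.7  0.3 -0.6] n50 0.019838516448032514 pos [564.8 -42.2  56.4] F [-13.8   0.7  10.7]
y ang -5.114704546296384 tilt [-0.0233  0.0102 -0.9997]
clock 8.6 tool shift [-0.7  0.3 -0.6] n50 0.01924431532609931 pos [564.8 -42.3  56.4] F [-12.7  -0.1  10.2]
y ang -5.117115884188551 tilt [-0.023   0.0101 -0.9997]
clock 8.65 tool shift [-0.7  0.3 -0.6] n50 0.01933191267864258 pos [564.8 -42.3  56.4] F [-13.5   1.2   8.4]
y ang -5.116776423512391 tilt [-0.0229  0.0101 -0.9997]
```

View pics/scene7.png

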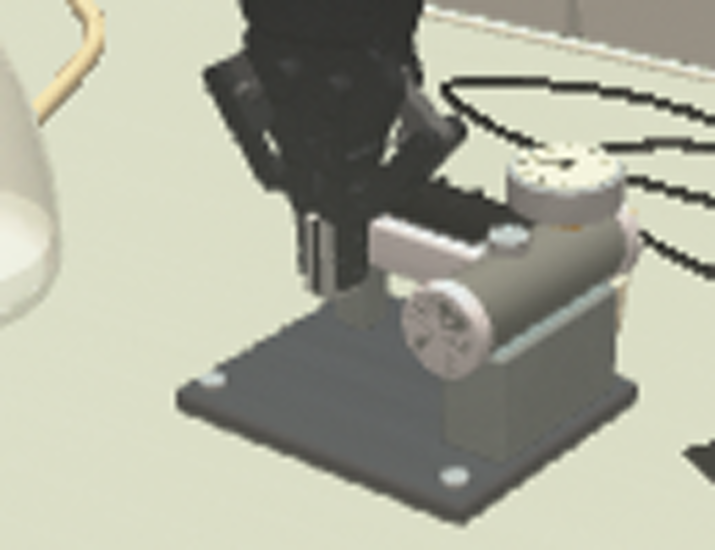

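View pics/top7.png

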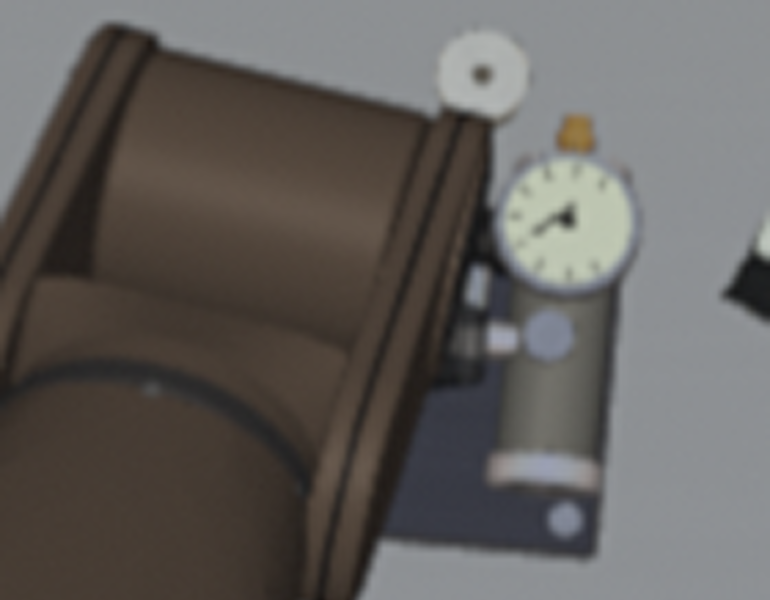

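View pics/wrist7.png

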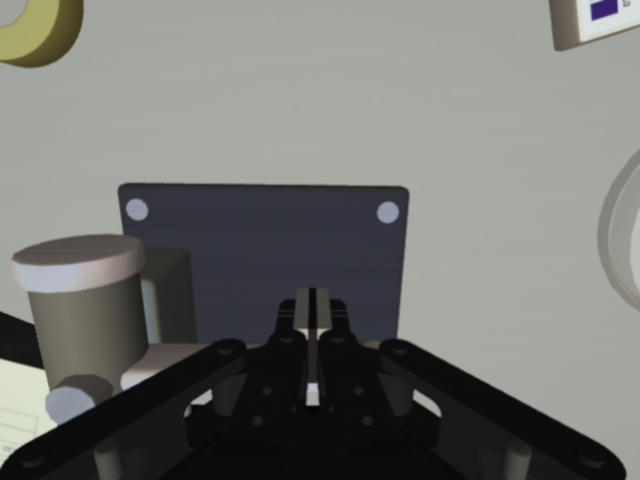

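```bash
python3 -c "
from h import *
print(finish_job());s=state();print(s['clock'],s['wrist_force'],s['tool_pos'])
"
```

```text
the job is handed in; nothing more can be done
None
the job is handed in; nothing more can be done
```

I tested the gauge pump's lever as asked and handed the job in at about 8.7 s on the clock, with the fingers still holding the lever at its stop.

- **First press:** With the fingers shut, I pushed the outer face of the lever with the side of the fingers. It stopped moving at TCP x ≈ 565 mm, after about 30 mm of travel. The push was about 15 N.
- **Release:** I backed off to x ≈ 514 mm. The wrist force fell to about zero, and the scene camera showed the lever back at rest.
- **Second press:** It came up against the stop at the same place, x ≈ 565 mm. Over four readings across 0.2 s, the push along x held steady at about 13.5 N, and about 6.5 N is needed to hold it there.

The last pictures show the lever parallel to the bar and the fingers only on its outer side. The stopper, gauge and plate had not moved. The plain pump and the other loose items were not near the path and were not touched.

These points were less clean:
- **Early approach move:** One move drifted about 20 mm further in x and stopped about 25 mm short in z, with a small tilt. No contact force showed, and I corrected it before touching the lever.
- **Upward force:** While holding, an upward force of about 10 N also showed at the wrist. I put it down to friction on the lever face and did not confirm that.
- **After hand-in:** I could not read the state once the job was handed in, so the final second is unchecked.

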